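# Put away the shaped punches and draw the disc-cutter punch clear of the strip

### The job

Put the loose square punch and the loose flat (oblong) punch away, each upright and fully down in the nest of the wooden punch stand that matches its shape, and let go of them. Then draw the larger of the two round punches in the disc cutter straight up, without binding it in its bore, until its lower end is clear of the strip slot but at least half the thickness of the guide plate still guides it, and finish while holding it there, free in its bore, so that the brass strip can be moved on. Do not shift the cutter, leave its small round punch down, and leave the mallet, oil jar and dish of blanks alone.

Things in the scene. Friction and masses are not known exactly. Their poses are not given: they have to be found in the camera images.
- cutter: Loose steel disc cutter, 3 kg, 76 (its x) by 120 (y) by 50 mm high. Origin: centre of its underside, z up. From below: die plate 18 mm, strip slot 4 mm (z 18 to 22 mm), guide plate 28 mm (z 22 to 50 mm). Two bores go through both plates, 1 mm wider than their punches: large at y = +28 mm, small at y = -28 mm. A brass strip 34 mm wide is clamped in the slot along x, from x = -105 to 75 mm.
- bore (a point): Centre of the mouth of the large bore in the bare, flat top face of the cutter, 50 mm above its underside. Its axes are those of the cutter.
- large_round_punch: Loose plain steel cylinder 20 mm in diameter, 85 mm long, about 0.2 kg, upright in the large bore, lower end on the bench, 35 mm proud of the cutter. Origin: centre of its lower (cutting) end, z up along it; yaw means nothing. Drawn as asked, its origin is 22 to 36 mm above the cutter's underside. Nothing but the grip holds it up: let go, it falls back.
- small_round_punch: Loose plain steel cylinder 12 mm in diameter and 85 mm long in the small bore of the cutter, lower end on the bench, 35 mm proud; 56 mm from the large one. Origin at the centre of its lower end. To be left down.
- square_punch: Loose square steel bar 20 by 20 mm and 85 mm long, about 0.26 kg, standing upright on the bench. Origin at the centre of its lower end, z up, x and y square to its faces. Its lower edges are chamfered 1 mm.
- flat_punch: Loose oblong steel bar 14 mm (its x) by 28 mm (its y) and 85 mm long, about 0.26 kg, standing upright on the bench. Origin at the centre of its lower end, z up. Its lower edges are chamfered 1 mm.
- stand: Wooden punch stand, fixed, 60 (its x) by 165 (y) by 34 mm high. Origin: centre of its underside, z up. Four nests in a row along y, open at the top, 22 mm deep (floor 12 mm above the bench), 2 mm wider than their punches: round 20 mm at y = -60 mm, square at y = -20, oblong at y = +20 (long side along y), round 12 mm at y = +60. The round ones stay empty. A seated punch stands 63 mm proud.
- square_nest (a point): Centre of the mouth of the square nest, in the top face of the stand; axes those of the stand.
- flat_nest (a point): Centre of the mouth of the oblong nest, in the top face of the stand; axes those of the stand.
- mallet: Loose brass-headed mallet lying on the bench, 240 mm long, beyond the work. Leave alone.
- oil_jar: Loose closed amber jar of cutting oil, 48 mm in diameter, 60 mm high. Leave alone.
- blank_dish: Loose white dish of cut brass discs, 80 mm across, 18 mm high. Leave alone.
Things that resemble listed ones, but are neither listed nor needed, are in the scene too. Leave any red or turquoise look-alike of the large_round_punch alone.

How it is judged:
On the way:
1. the square and the flat punch stand fully down in their matching nests and are let go, the large round punch still down in the cutter (horizontal distance between square_punch and square_nest below 0.004 m and z of each of square_punch, flat_punch in the frame of stand below 0.0145 m and horizontal distance between flat_punch and flat_nest below 0.004 m and contact force between each of square_punch, flat_punch and the fingers below 0.1 N and z of large_round_punch in the frame of cutter below 0.006 m), for 0.2 s.
At the end, for the whole second after the job is handed in: Square and flat punch within 4 mm of their nests' centres, fully down (2.5 mm), upright, let go; large round punch held by the fingers, still, lower end 22 to 36 mm over the cutter's underside, in line with its bore (3 mm, 3.4 degrees), side force under 6 N; small punch down; cutter within 6 mm (horizontal distance between square_punch and square_nest below 0.004 m and z of each of square_punch, flat_punch in the frame of stand below 0.0145 m and angle between each of square_punch, flat_punch's own z axis and vertical below 0.12 rad and horizontal distance between flat_punch and flat_nest below 0.004 m and contact force between each of square_punch, flat_punch and the arm below 0.1 N and z of large_round_punch in the frame of cutter between 0.022 and 0.036 m and horizontal distance between large_round_punch and bore below 0.003 m and angle between the z axis of large_round_punch and the z axis of cutter, either way round below 0.06 rad and contact force between large_round_punch and the fingers above 2 N and linear speed of large_round_punch below 0.01 m/s and z of small_round_punch in the frame of cutter below 0.006 m and distance of cutter from where it was at the start of the episode below 0.006 m and contact force between large_round_punch and cutter below 6 N); the arm keeps its last pose, push and grip.
It fails at once if the cutter is shifted by more than 6 mm or tipped by more than 2 degrees (distance of cutter from where it was at the start of the episode above 0.006 m or angle between cutter's own z axis and vertical above 0.035 rad).
It fails at once if the large round punch binds in its bore while being drawn, pressed against it with more than 8 N (z of large_round_punch in the frame of cutter above 0.003 m and contact force between large_round_punch and cutter above 8 N).
It fails at once if the large round punch is drawn (almost) out of the guide plate, its lower end more than 44 mm above the cutter's underside (z of large_round_punch in the frame of cutter above 0.044 m).
It fails at once if the small round punch is drawn up (z of small_round_punch in the frame of cutter above 0.01 m).
It fails at once if the mallet, jar or dish is moved by more than 20 mm (distance of any of mallet, oil_jar, blank_dish from where it was at the start of the episode above 0.02 m).
It also fails if it takes over 72 s, if anything falls off the work surface, if the arm or the gripper's body presses on something with over 40 N, if the wrist force passes 120 N, or if a joint passes its speed limit or range.

### The arm

A 6-joint arm with a two-finger parallel gripper is mounted at the origin on the work surface. World frame = base frame: x ahead of the robot, y to its left, z up, the work surface at z = 0. Lengths are in m, angles in rad, forces in N, time in s.
With the tool pointing down it reaches from about 0.35 to 0.975 m from the base axis. Payload 4.9 kg.
Tool frame: the origin (TCP) lies at the very end of the fingers, on their centre line; the grasp point (between the pads) lies 19 mm behind it; z points along the fingers, y is the line along which they close (so a half turn about z gives the same grasp; the last joint's range is limited). The gripper opens to 85 mm and grips with 20 to 120 N. Pads are 22 mm wide; open, the fingers measure 114 mm over their backs; the gripper's body (76 mm by 85 mm) begins 54 mm behind the grasp point. The pads swing forward as they close: fully open they stand 13 mm farther back than shut.
Start: joints at [-1.463, 0.053, 1.613, -0, 1.476, -0.119], TCP at [0.141, -0.609, 0.231] pointing down, gripper open.
Joint ranges: [-3.01, 3.01], [-1.01, 2.22], [0.06, 2.58], [-1.02, 4.17], [0.09, 2.62], [-3.14, 3.14]. Speed limits (rad/s): [2.57, 2.57, 3.14, 3.14, 3.14, 3.14].

### API

Orientations are given as a unit quaternion [w, x, y, z].
In Python, from plant import * gives the robot as it stands.
- The arm moves only by the tool jog_arm, never from a script. Its argument "moves" is a list that holds one entry, the list of rows, each a list of 7 numbers: the finger opening in cm, from 0 to 8.54, then the shift along the tool's x, y, z in cm, then the turn, a rotation vector about the tool's x, y, z in rad. A call has 1 to 20 rows; each row shifts and turns the commanded pose from where the row before left it, along the tool's axes as they then stand; what a row does not reach is not made up. A row lasts 1/12 s, in which the tool goes at most 41.7 mm and 7.16 degrees, less where a joint would pass 70% of its speed; a pose out of reach is approached as far as the arm can. A call is refused whole if a number of a shift passes 4.17 or a number of a turn 0.125, either way. A call with a gripper value outside its range is refused whole. The fingers move at their own pace and stop on an object; the grip force is fixed at half the most. Time passes only in rows, so rows that do not move let the fingers close. It gives the time, the measured TCP pose, the force, the opening and the grip force at its end, in the units of the state.
- state(): the state, without advancing time (a new reading comes with each control period).
- grab_frame(name): name is "side" or "top"; returns a dict with "color" (480x640x3 uint8, blue, green, red), "depth" (480x640 float32, m along the optical axis (not along the pixel's ray), 0 where there is no reading), "fx", "fy", "cx", "cy" (pixels), "R" (3x3) and "t" (3): a world point X has camera coordinates R X + t. Camera axes: x right, y down, z forward; pixel columns grow to the right and rows downward; lengths in m; the calibration is good to about 2 mm. A picture is of the moment at which its call begins.
- job_done(): hands the job in; it is judged then, once.
Trained networks look in a picture, given as the dict that the camera call returned (one of the last four; its "shot" number tells which), for a name from the list of things; names that differ only in an ending like _2 or _b are one class to them, and where a whole thing is asked for, a point or a joint stands for the part that bears it (a point fixed in the world has none). Each returns a list of dicts, best first, with "p" (0 to 1); they miss things now and then, are a little off and sometimes report something else, mostly with a low value. They report only what shows in the picture. A call takes as long as a camera call. They do not tell look-alikes from the thing itself.
- recognise(name, picture): "rect" ([centre column, centre row, width, height] in pixels, round what is visible of it).
- regions_of(name, picture): "pixels" (480x640 bool, what is visible of it) and "rect" ([centre column, centre row, width, height] in pixels, round what is visible of it).
The state is a dict: "time": time; "joint_pos": joint angles; "joint_vel": joint speeds; "joint_efforts": joint torques, N m; "tool_pos": TCP position; "tool_rot": TCP orientation; "contact_force": force on the tool from outside, world axes, zero at the start; "ft_torque": the same for the moment, N m; "gripper_width": opening from 0.0 (shut) to 1.0 (fully open); "grasp_force": force on a finger pad.
Only numpy, scipy, OpenCV 4.12 (cv2) and the standard library are available. Lean on these libraries where they do the work, as an engineer would, in place of code of your own. Each camera call takes 0.05 s, during which the arm holds its last target. There are 200 camera calls.

## Working session

There is one attempt and no reset: what is moved stays moved. The work goes in short steps, Python scripts to look and compute and a tool call to move; the robot and the scene stay as the last step left them, time stands still between calls to the robot, and variables do not carry over. Pictures are saved under pics/ and viewed, at most 10 in all, crops included, and the job is handed in when it is done.

Besides the shell and the picture viewer there is one more tool, called after ">>>" by a JSON object that holds its "name" and its "arguments". jog_arm: Moves the arm, as the interface text tells. Its arguments: {"type":"object","properties":{"moves":{"type":"array"}},"required":["moves"]}

```bash
ls; mkdir -p pics; python3 - <<'E'
from plant import *
import cv2,pickle
s=state();print(s)
for n in("side","top"):
    f=grab_frame(n);cv2.imwrite(f"pics/{n}0.png",f["color"]);pickle.dump(f,open(f"{n}0.pkl","wb"))
    print(n,f["fx"],f["R"],f["t"])
    for o in("cutter","large_round_punch","small_round_punch","square_punch","flat_punch","stand","mallet","oil_jar","blank_dish"):
        print(o,[(round(d["p"],2),[round(float(v)) for v in d["rect"]]) for d in recognise(o,f)])
E
```

```text
pics
{'time': 0.0, 'joint_pos': array([-1.46296012e+00,  5.33438513e-02,  1.61432095e+00,  6.33600566e-06,
        1.47604934e+00, -1.18992851e-01]), 'joint_vel': array([ 0.00027583,  0.00047444,  0.00096033, -0.00226049,  0.00051084,
        0.00012632]), 'joint_efforts': array([ 2.11967636e-03, -3.93681192e+01, -3.70174849e+01,  1.63182708e-04,
        7.22361845e-03, -1.06432495e-06]), 'tool_pos': array([ 0.14049183, -0.60833989,  0.23005502]), 'tool_rot': array([-1.06070953e-03,  9.93574939e-01,  1.13171181e-01,  9.07056479e-06]), 'contact_force': array([-0.75433339,  0.48838729, -0.16246161]), 'ft_torque': array([ 0.00088275, -0.00836283, -0.0094232 ]), 'grasp_force': 0.0, 'gripper_width': 0.9986445844959431}
side 557.3076115254939 [[ 0.98853824 -0.15095319 -0.00229801]
 [-0.07470068 -0.47584691 -0.87635012]
 [ 0.13119434  0.86647727 -0.48166917]] [-0.51605745  0.10734127  1.13355454]
cutter [(0.82, [323, 329, 96, 67])]
large_round_punch [(0.65, [323, 276, 10, 37]), (0.6, [362, 274, 14, 36]), (0.58, [410, 313, 17, 42]), (0.57, [331, 297, 15, 23])]
small_round_punch [(0.53, [322,
[... 315 characters left out ...]
]), (0.64, [305, 251, 14, 41])]
blank_dish [(0.65, [238, 370, 55, 42])]
top 547.6837864183381 [[ 0.01095031 -0.99983297 -0.01463309]
 [-0.99432125 -0.00933844 -0.10600968]
 [ 0.10585532  0.01571083 -0.99425742]] [9.36610904e-04 5.32118672e-01 1.19127846e+00]
cutter [(0.89, [438, 243, 73, 79])]
large_round_punch [(0.53, [445, 173, 21, 16]), (0.52, [385, 230, 14, 12]), (0.5, [383, 203, 12, 13])]
small_round_punch [(0.54, [456, 247, 9, 3])]
square_punch []
flat_punch [(0.5, [336, 242, 13, 11])]
stand [(0.65, [216, 205, 78, 48])]
mallet [(0.6, [349, 131, 39, 103])]
oil_jar [(0.89, [156, 310, 33, 24]), (0.72, [216, 207, 80, 48])]
blank_dish [(0.68, [214, 207, 78, 52]), (0.59, [472, 314, 35, 40])]
```

```bash
python3 - <<'E'
import cv2
a=cv2.imread("pics/side0.png")[150:400,190:500];cv2.imwrite("pics/side0c.png",cv2.resize(a,None,fx=2.4,fy=2.4,interpolation=cv2.INTER_CUBIC)[:600,:800])
a=cv2.imread("pics/top0.png")[100:340,150:490];cv2.imwrite("pics/top0c.png",cv2.resize(a,None,fx=2.35,fy=2.35,interpolation=cv2.INTER_CUBIC)[:600,:800])
E
```

```text
(no output)
```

View pics/side0c.png

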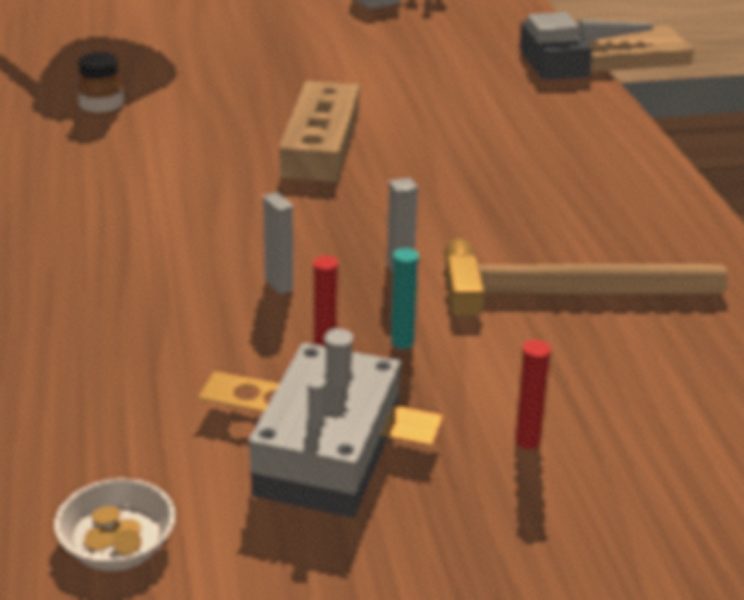

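View pics/top0c.png

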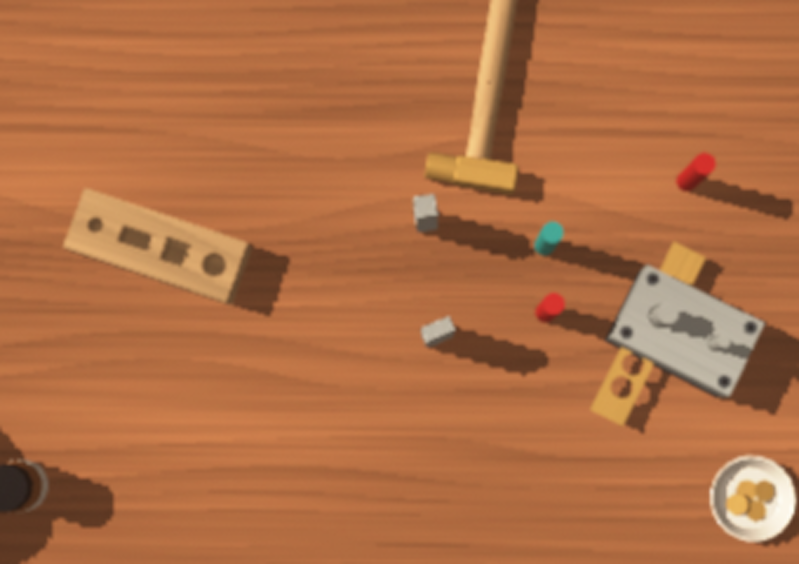

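The side view shows the stand (322,204), flat punch (304,250), square punch (356,243), cutter (323,329) with the large bare-steel punch at its far end (331,297) and the small one in front of it (323,318). The red cylinders at (323,276) and (410,313) and the turquoise one at (362,274) are look-alikes. The only steel one standing in the cutter's bore is the punch I need, and the enlarged crop confirms it.

```bash
cat > h.py <<'E'
import numpy as np,cv2
def cloud(f):
    d=f["depth"];v,u=np.mgrid[0:480,0:640]
    c=np.stack([(u-f["cx"])/f["fx"]*d,(v-f["cy"])/f["fy"]*d,d],-1)
    w=(c-f["t"])@f["R"];w[d==0]=np.nan;return w
def onplane(f,uv,z):
    uv=np.atleast_2d(np.asarray(uv,float));r=np.c_[(uv[:,0]-f["cx"])/f["fx"],(uv[:,1]-f["cy"])/f["fy"],np.ones(len(uv))]@f["R"]
    o=-f["R"].T@f["t"];return o+r*((z-o[2])/r[:,2])[:,None]
def proj(f,X):
    c=np.atleast_2d(X)@f["R"].T+f["t"];return np.c_[c[:,0]/c[:,2]*f["fx"]+f["cx"],c[:,1]/c[:,2]*f["fy"]+f["cy"]]
E
python3 - <<'E'
import pickle
from h import *
np.set_printoptions(precision=4,suppress=True)
fs={n:pickle.load(open(n+"0.pkl","rb")) for n in("top","side")}
for n,f in fs.items():
    w=cloud(f)
    print(n,"bench z",np.nanmedian(w[...,2]),np.nanstd(w[300:330,300:330,2]))
    # components above bench
    m=((w[...,2]>0.026)).astype(np.uint8);m[np.isnan(w[...,2])]=0
    k,l,st,ce=cv2.connectedComponentsWithStats(m)
    for i in range(1,k):
        if 15<st[i,4]<6000:
            p=w[l==i];zt=np.percentile(p[:,2],95)
            t=p[p[:,2]>zt-0.008][:,:2]
            (cx,cy),(a,b),an=cv2.minAreaRect((t*1000).astype(np.float32))
            col=f["color"][l==i].mean(0).astype(int)
            print(st[i],"ztop %.3f"%zt,"rect",np.round([cx,cy,a,b,an],1),"mean",t.mean(0),col)
E
```

```text
top bench z 0.0009918400464903614 0.002479969703075237
[157  12   9   7  18] ztop 0.028 rect [1023.5  392.     9.4   20.1   36.7] mean [1.0234 0.3914] [ 95 147 196]
[ 123   17   46   67 1519] ztop 0.058 rect [921.6 420.1  52.4 123.7  89.1] mean [0.8909 0.4206] [ 96 109 120]
[131  42   7  12  20] ztop 0.029 rect [944.2 449.3  13.7  25.7  57.8] mean [0.944 0.451] [106 163 214]
[364  78   6   8  19] ztop 0.029 rect [866.5 -88.5  12.1  15.   80.4] mean [ 0.8651 -0.0877] [109 167 215]
[360  86   9  14  40] ztop 0.031 rect [839.9 -80.1  14.1  34.1  69. ] mean [ 0.842  -0.0814] [114 174 224]
[ 14  90  28  23 204] ztop 0.073 rect [805.2 679.4  52.3  20.9  45.7] mean [0.8085 0.6811] [ 84  98 112]
[354 100  13  42 156] ztop 0.030 rect [775.4 -73.   17.7  96.9  81.9] mean [ 0.7778 -0.0736] [105 161 209]
[  9 106  16  12  99] ztop 0.072 rect [781.5 699.7  19.3  18.6  85.3] mean [0.7806 0.6987] [ 83  97 111]
[ 20 126  32  29 663] ztop 0.055 rect [720.1 660.2  51.9  52.7  15.2] mean [0.7201 0.6599] [109 122 130]
[352 142   7  17  51] ztop 0.029 rect [706.  -62.   36.8  13.6   0.1] mean [ 0.7059 -0
[... 2104 characters left out ...]
7] mean [0.5737 0.2387] [ 86 127 170]
[351 224  13  61 634] ztop 0.084 rect [596.3 -67.4 139.8  22.9  79.9] mean [ 0.5942 -0.0712] [85 94 76]
[299 230  13  31 343] ztop 0.084 rect [494.5 -23.8  16.6  32.2  20.3] mean [ 0.4939 -0.0251] [ 86  96 106]
[ 293  256   63   97 2978] ztop 0.083 rect [ 510.5 -202.   176.1   29.9   79.8] mean [ 0.5081 -0.2054] [114 126 144]
[   0  262   18  137 1366] ztop 0.390 rect [ 176.7 -605.2    3.    22.6    4.8] mean [ 0.177  -0.6061] [35 36 38]
[405 291  14  35 382] ztop 0.084 rect [ 647.3 -264.6   20.8   19.3   87.2] mean [ 0.6466 -0.2659] [ 35  41 125]
[  0 419  11  44 280] ztop 0.277 rect [ 162.3 -652.3    7.4    5.2   83.4] mean [ 0.1614 -0.6529] [74 80 87]
```

```bash
python3 - <<'E'
import pickle
from h import *
np.set_printoptions(precision=4,suppress=True)
f=pickle.load(open("top0.pkl","rb"));s=pickle.load(open("side0.pkl","rb"))
for n,g,c0 in(("top",f,(.503,-.2495)),("side",s,(.501,-.2535))):
    w=cloud(g);d=np.hypot(w[...,0]-c0[0],w[...,1]-c0[1])<0.09
    zz=w[d][:,2];print(n,"hist z",np.histogram(zz,bins=np.arange(-.004,.1,.006))[0])
    off=.003 if n=="top" else -.001
    m=d&(abs(w[...,2]-.05-off)<.006)
    p=w[m];(cx,cy),(a,b),an=cv2.minAreaRect((p[:,:2]*1000).astype(np.float32));print("cutter",m.sum(),np.round([cx,cy,a,b,an],1),np.median(p[:,2]))
    m=(d&(w[...,2]-off>.0795)).astype(np.uint8)
    k,l,st,ce=cv2.connectedComponentsWithStats(m)
    for i in range(1,k):
        q=w[l==i];print(st[i],q.mean(0),cv2.minAreaRect((q[:,:2]*1000).astype(np.float32)))
    # bench
    for c in((.55,.1),(.45,-.08),(.57,.2),(.42,-.2)):
        k=np.hypot(w[...,0]-c[0],w[...,1]-c[1])<.02;print("bench",c,np.median(w[k][:,2]))
E
```

```text
top hist z [1546  820   30  222  220   40   20   38  656 1127   30    7   10    6
   55   45    1]
cutter 1722 [ 500.5 -250.8  120.5   76.2   63.6] 0.05096659947881774
[429 229  10  10  63] [ 0.513  -0.2253  0.0862] ((512.2909545898438, -225.40814208984375), (18.763378143310547, 19.49659538269043), 32.31399917602539)
[454 243   7   6  27] [ 0.4882 -0.2757  0.0856] ((487.7542724609375, -275.6077575683594), (10.671477317810059, 11.297091484069824), 13.073086738586426)
bench (0.55, 0.1) 0.001098013197823187
bench (0.45, -0.08) 0.0006655625799806212
bench (0.57, 0.2) 0.033762395719027026
bench (0.42, -0.2) 0.0033244432837578495
side hist z [2475  161  158  538  196  164  170  182 1419  407   49   48   52   56
  122    3    0]
cutter 1849 [ 498.9 -253.1  124.2   77.2   63.9] 0.049015829220294564
[325 287  12  10  96] [ 0.5109 -0.2308  0.0833] ((511.0533142089844, -229.48458862304688), (21.560516357421875, 19.009723663330078), 80.49449920654297)
[318 307   7   8  42] [ 0.4866 -0.2802  0.083 ] ((486.4326171875, -279.7930603027344), (14.485884666442871, 9.883543968200684), 80.8436508178711)
bench (0.55, 0.1) -0.0008966451321267381
bench (0.45, -0.08) -0.0009974030073712616
bench (0.57, 0.2) 0.03224135493951327
bench (0.42, -0.2) -0.0004605678177079251
```

>>> {"name": "jog_arm", "arguments": {"moves": [[[8.5, 2.7, -3.0, 0, 0, 0, 0.04], [8.5, 2.7, -3.0, 0, 0, 0, 0], [8.5, 2.7, -3.0, 0, 0, 0, 0], [8.5, 2.7, -3.0, 0, 0, 0, 0], [8.5, 2.7, -3.0, 0, 0, 0, 0], [8.5, 2.7, -3.0, 0, 0, 0, 0], [8.5, 2.7, -3.0, 0, 0, 0, 0], [8.5, 2.7, -3.0, 0, 0, 0, 0], [8.5, 2.7, -3.0, 0, 0, 0, 0], [8.5, 2.7, -3.0, 0, 0, 0, 0]]]}}

```text
time: 1.83
tool_pos: [0.3493, -0.2615, 0.2316]
tool_rot: [0.0, 0.996, 0.093, 0.0]
contact_force: [1.7, -1.1, -0.2]
gripper_width: 0.994
grasp_force: 0.0
```

>>> {"name": "jog_arm", "arguments": {"moves": [[[5, 3.0, -2.0, 0, 0, 0, 0], [5, 3.0, -2.0, 0, 0, 0, 0], [5, 3.0, -2.0, 0, 0, 0, 0], [5, 3.0, -2.0, 0, 0, 0, 0], [5, 3.0, -2.0, 0, 0, 0, 0], [5, 3.0, -2.0, 0, 0, 0, 0], [5, 3.0, -2.0, 0, 0, 0, 0], [5, 3.0, -2.0, 0, 0, 0, 0], [5, 3.0, -2.0, 0, 0, 0, 0], [5, 3.0, -2.0, 0, 0, 0, 0], [5, 0, 0, 3.0, 0, 0, 0], [5, 0, 0, 3.0, 0, 0, 0], [5, 0, 0, 3.0, 0, 0, 0], [5, 0, 0, 0, 0, 0, 0]]]}}

```text
time: 3.0
tool_pos: [0.6019, -0.0101, 0.1336]
tool_rot: [-0.001, 0.996, 0.094, -0.006]
contact_force: [-1.0, 0.5, -2.7]
gripper_width: 0.586
grasp_force: 0.0
```

```bash
python3 - <<'E'
from plant import *
from h import *
s=state();print(s["tool_pos"],s["tool_rot"],s["gripper_width"])
f=grab_frame("side")
a=f["color"][150:310,240:420];cv2.imwrite("pics/a1.png",cv2.resize(a,None,fx=3.7,fy=3.7,interpolation=cv2.INTER_CUBIC))
E
```

```text
[ 0.60189562 -0.01005393  0.13363409] [-0.00147258  0.99559533  0.09353468 -0.00624816] 0.585865527870881
```

View pics/a1.png

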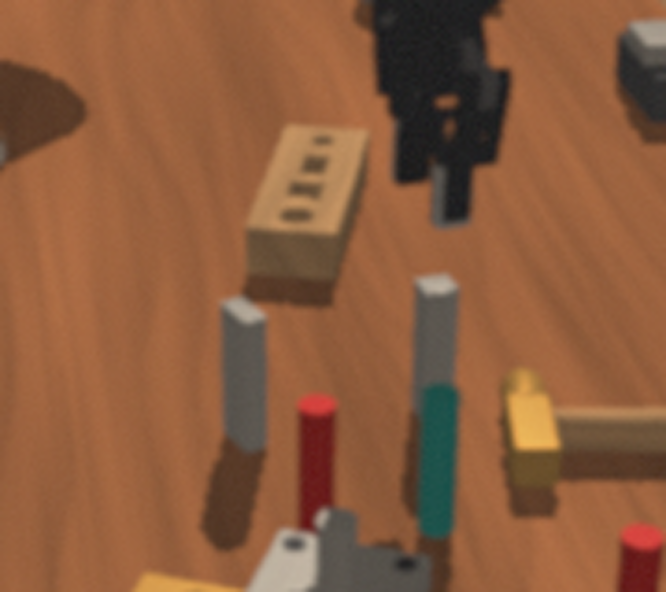

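The side view shows the open gripper above and slightly behind the square punch (top face at crop (437,285)). I'll let it settle before going down.

>>> {"name": "jog_arm", "arguments": {"moves": [[[5, 0, 0, 0, 0, 0, 0], [5, 0, 0, 0, 0, 0, 0], [5, 0, 0, 0, 0, 0, 0]]]}}

```text
time: 3.3
tool_pos: [0.6081, -0.0114, 0.1445]
tool_rot: [0.001, 0.996, 0.093, 0.002]
contact_force: [0.1, 0.3, -0.5]
gripper_width: 0.584
grasp_force: 0.0
```

>>> {"name": "jog_arm", "arguments": {"moves": [[[5, 0, -0.3, 0, 0, 0, 0], [5, 0, 0, 3.0, 0, 0, 0], [5, 0, 0, 3.0, 0, 0, 0], [5, 0, 0, 2.5, 0, 0, 0], [5, 0, 0, 1.5, 0, 0, 0], [5, 0, 0, 0.4, 0, 0, 0], [5, 0, 0, 0, 0, 0, 0], [5, 0, 0, 0, 0, 0, 0], [4, 0, 0, 0, 0, 0, 0], [3, 0, 0, 0, 0, 0, 0], [2.4, 0, 0, 0, 0, 0, 0], [1.8, 0, 0, 0, 0, 0, 0], [1.5, 0, 0, 0, 0, 0, 0], [1.5, 0, 0, 0, 0, 0, 0]]]}}

```text
time: 4.47
tool_pos: [0.6067, -0.0082, 0.0387]
tool_rot: [0.0, 0.996, 0.093, 0.001]
contact_force: [-0.9, -0.0, 6.2]
gripper_width: 0.227
grasp_force: 58.7
```

>>> {"name": "jog_arm", "arguments": {"moves": [[[4.8, 0, 0, 0, 0, 0, 0], [4.8, 0, 0, -0.8, 0, 0, 0], [4.8, 0, 0, -0.8, 0, 0, -0.12], [4.8, 0, 0, 0, 0, 0, -0.12], [4.8, 0, 0, 0, 0, 0, -0.12], [4.8, 0, 0, 0, 0, 0, -0.12], [4.8, 0, 0, 0, 0, 0, -0.12], [4.8, 0, 0, 0, 0, 0, -0.12], [4.8, 0, 0, 0, 0, 0, -0.12], [4.8, 0, 0, 0, 0, 0, -0.12], [4.8, 0, 0, 0, 0, 0, -0.12], [4.8, 0, 0, 0, 0, 0, -0.12], [4.8, 0, 0, 0, 0, 0, -0.12], [4.8, 0, 0, 0, 0, 0, -0.12], [4.8, 0, 0, 0, 0, 0, -0.12], [4.8, 0, 0, 0, 0, 0, -0.011], [4.8, 0, 0, 0, 0, 0, 0], [4.8, 0, 0, 0, 0, 0, 0]]]}}

```text
time: 5.97
tool_pos: [0.6057, -0.0081, 0.0533]
tool_rot: [-0.0, 0.639, 0.769, -0.0]
contact_force: [0.1, 0.0, -0.1]
gripper_width: 0.564
grasp_force: 0.0
```

>>> {"name": "jog_arm", "arguments": {"moves": [[[4.8, 0, 0, 0.7, 0, 0, 0], [4.8, 0, 0, 0.5, 0, 0, 0], [4, 0, 0, 0, 0, 0, 0], [3, 0, 0, 0, 0, 0, 0], [2.4, 0, 0, 0, 0, 0, 0], [1.8, 0, 0, 0, 0, 0, 0], [1.5, 0, 0, 0, 0, 0, 0], [1.5, 0, 0, 0, 0, 0, 0], [1.5, 0, 0, 0, 0, 0, 0]]]}}

```text
time: 6.72
tool_pos: [0.6059, -0.0081, 0.0414]
tool_rot: [0.0, 0.638, 0.77, 0.0]
contact_force: [1.6, -0.9, -1.0]
gripper_width: 0.228
grasp_force: 58.8
```

```bash
python3 - <<'E'
from plant import *
s=state();print(s["tool_pos"],s["tool_rot"],s["gripper_width"],s["contact_force"])
E
```

```text
[ 0.60590015 -0.0080728   0.04137037] [1.06895293e-04 6.38035975e-01 7.70006543e-01 8.33526544e-05] 0.227692556497019 [ 1.5624745  -0.91743321 -1.02113688]
```

>>> {"name": "jog_arm", "arguments": {"moves": [[[4.8, 0, 0, 0, 0, 0, 0], [6, 0, 0, 0, 0, 0, 0], [6, 0, 0, -2.5, 0, 0, 0], [6, 0, 0, -3.0, 0, 0, 0], [6, 0, 0, -2.5, 0, 0, 0], [6, 0.2, -2.8, 0, 0, 0, 0], [6, 0.2, -2.8, 0, 0, 0, 0], [6, 0.2, -2.8, 0, 0, 0, 0], [6, 0.17, -2.74, 0, 0, 0, 0], [6, 0, 0, 0, 0, 0, 0.123], [6, 0, 0, 0, 0, 0, 0.123], [6, 0, 0, 0, 0, 0, 0.123], [6, 0, 0, 0, 0, 0, 0.123], [6, 0, 0, 0, 0, 0, 0.123], [6, 0, 0, 0, 0, 0, 0.123], [6, 0, 0, 0, 0, 0, 0.123], [6, 0, 0, 0, 0, 0, 0.123], [6, 0, 0, 0, 0, 0, 0.123], [6, 0, 0, 0, 0, 0, 0.123]], [[6, 0, 0, 0, 0, 0, 0.123]]]}}

```text
invalid input
```

>>> {"name": "jog_arm", "arguments": {"moves": [[[4.8, 0, 0, 0, 0, 0, 0], [6, 0, 0, 0, 0, 0, 0], [6, 0, 0, -2.5, 0, 0, 0], [6, 0, 0, -3.0, 0, 0, 0], [6, 0, 0, -2.5, 0, 0, 0], [6, 0.2, -2.8, 0, 0, 0, 0], [6, 0.2, -2.8, 0, 0, 0, 0], [6, 0.2, -2.8, 0, 0, 0, 0], [6, 0.17, -2.74, 0, 0, 0, 0], [6, 0, 0, 0, 0, 0, 0.123], [6, 0, 0, 0, 0, 0, 0.123], [6, 0, 0, 0, 0, 0, 0.123], [6, 0, 0, 0, 0, 0, 0.123], [6, 0, 0, 0, 0, 0, 0.123], [6, 0, 0, 0, 0, 0, 0.123], [6, 0, 0, 0, 0, 0, 0.123], [6, 0, 0, 0, 0, 0, 0.123], [6, 0, 0, 0, 0, 0, 0.123], [6, 0, 0, 0, 0, 0, 0.123], [6, 0, 0, 0, 0, 0, 0.123]]]}}

```text
time: 8.38
tool_pos: [0.495, -0.0212, 0.1215]
tool_rot: [0.0, 0.98, 0.198, 0.0]
contact_force: [-1.0, -0.3, -0.4]
gripper_width: 0.704
grasp_force: 0.0
```

>>> {"name": "jog_arm", "arguments": {"moves": [[[6, 0, 0, 0, 0, 0, 0], [6, 0, 0, 0, 0, 0, 0], [6, 0, 0, 0, 0, 0, 0]]]}}

```text
time: 8.63
tool_pos: [0.4949, -0.0212, 0.1214]
tool_rot: [0.0, 0.979, 0.202, 0.0]
contact_force: [-0.4, -0.1, 0.2]
gripper_width: 0.707
grasp_force: 0.0
```

```bash
python3 - <<'E'
from plant import *
from h import *
s=state();print(s["tool_pos"],s["tool_rot"],s["gripper_width"])
f=grab_frame("side")
a=f["color"][150:310,240:420];cv2.imwrite("pics/a2.png",cv2.resize(a,None,fx=3.7,fy=3.7,interpolation=cv2.INTER_CUBIC))
E
```

```text
[ 0.49494304 -0.0212117   0.12142533] [4.37472114e-05 9.79328823e-01 2.02274684e-01 7.89962313e-05] 0.7073226333683083
```

View pics/a2.png

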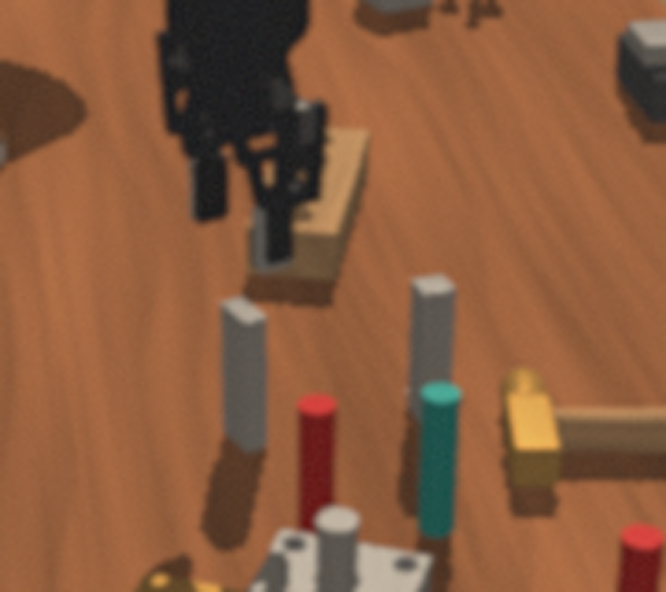

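The square punch still stands upright (crop (433,345)), and the open gripper is straddling above the flat punch (crop (244,370)). I'll go down and pinch its long direction first.

>>> {"name": "jog_arm", "arguments": {"moves": [[[6, 0, 0, 2.5, 0, 0, 0], [6, 0, 0, 3.0, 0, 0, 0], [6, 0, 0, 2.0, 0, 0, 0], [6, 0, 0, 0.5, 0, 0, 0], [6, 0, 0, 0, 0, 0, 0], [5, 0, 0, 0, 0, 0, 0], [4, 0, 0, 0, 0, 0, 0], [3, 0, 0, 0, 0, 0, 0], [2.5, 0, 0, 0, 0, 0, 0], [2, 0, 0, 0, 0, 0, 0], [2, 0, 0, 0, 0, 0, 0]]]}}

```text
time: 9.6
tool_pos: [0.4965, -0.0214, 0.0433]
tool_rot: [0.001, 0.98, 0.201, 0.002]
contact_force: [-0.5, 0.4, 5.9]
gripper_width: 0.318
grasp_force: 59.4
```

>>> {"name": "jog_arm", "arguments": {"moves": [[[5, 0, 0, 0, 0, 0, 0], [5, 0, 0, -0.8, 0, 0, 0], [5, 0, 0, -0.8, 0, 0, -0.12], [5, 0, 0, 0, 0, 0, -0.12], [5, 0, 0, 0, 0, 0, -0.12], [5, 0, 0, 0, 0, 0, -0.12], [5, 0, 0, 0, 0, 0, -0.12], [5, 0, 0, 0, 0, 0, -0.12], [5, 0, 0, 0, 0, 0, -0.12], [5, 0, 0, 0, 0, 0, -0.12], [5, 0, 0, 0, 0, 0, -0.12], [5, 0, 0, 0, 0, 0, -0.12], [5, 0, 0, 0, 0, 0, -0.12], [5, 0, 0, 0, 0, 0, -0.12], [5, 0, 0, 0, 0, 0, -0.12], [5, 0, 0, 0, 0, 0, -0.011], [5, 0, 0, 0.8, 0, 0, 0], [5, 0, 0, 0.8, 0, 0, 0], [5, 0, 0, 0, 0, 0, 0]]]}}

```text
time: 11.18
tool_pos: [0.4932, -0.0209, 0.039]
tool_rot: [-0.002, 0.551, 0.834, -0.001]
contact_force: [-0.4, 0.8, -0.4]
gripper_width: 0.583
grasp_force: 0.0
```

>>> {"name": "jog_arm", "arguments": {"moves": [[[4, 0, 0, 0, 0, 0, 0], [3, 0, 0, 0, 0, 0, 0], [2, 0, 0, 0, 0, 0, 0], [1.2, 0, 0, 0, 0, 0, 0], [0.8, 0, 0, 0, 0, 0, 0], [0.8, 0, 0, 0, 0, 0, 0], [0.8, 0, 0, 0, 0, 0, 0]]]}}

```text
time: 11.77
tool_pos: [0.4951, -0.0213, 0.0416]
tool_rot: [0.0, 0.55, 0.835, 0.0]
contact_force: [-0.6, -0.7, 2.1]
gripper_width: 0.157
grasp_force: 58.5
```

>>> {"name": "jog_arm", "arguments": {"moves": [[[4, 0, 0, 0, 0, 0, 0], [4, 0, 0, 0, 0, 0, 0], [4, 0, 0, -3, 0, 0, 0], [4, 0, 0, -4, 0, 0, 0], [4, 0, 0, -4, 0, 0, 0], [4, -3.4, -1.5, 0, 0, 0, 0], [4, -3.4, -1.5, 0, 0, 0, 0], [4, -3.4, -1.5, 0, 0, 0, 0], [4, -3.4, -1.5, 0, 0, 0, 0], [4, -3.4, -1.5, 0, 0, 0, 0], [4, -3.4, -1.5, 0, 0, 0, 0], [4, -3.4, -1.5, 0, 0, 0, 0], [4, -3.4, -1.5, 0, 0, 0, 0], [4, 0, 0, 0, 0, 0, 0], [4, 0, 0, 0, 0, 0, 0]]]}}

```text
time: 13.02
tool_pos: [0.4914, -0.3201, 0.151]
tool_rot: [-0.0, 0.552, 0.834, 0.0]
contact_force: [-0.7, 0.8, -0.7]
gripper_width: 0.473
grasp_force: 0.0
```

```bash
python3 - <<'E'
from plant import *
from h import *
import pickle
np.set_printoptions(precision=4,suppress=True)
print(state()["tool_pos"])
def meas(fl,c,zlo,zhi,r):
    o=[]
    for f in fl:
        w=cloud(f);m=(np.hypot(w[...,0]-c[0],w[...,1]-c[1])<r)&(w[...,2]>zlo)&(w[...,2]<zhi)
        p=w[m];(a,b),(x,y),an=cv2.minAreaRect((p[:,:2]*1000).astype(np.float32));o.append([a,b,x,y,an,*(p.mean(0)*1000)])
    return np.round(np.mean(o,0),1),np.round(np.std(o,0)[:2],2)
for n,dz in(("top",.003),("side",-.0015)):
    fl=[grab_frame(n) for _ in range(3)];pickle.dump(fl[0],open(n+"1.pkl","wb"))
    for nm,c,a,b,r in(("sq",(.606,-.008),.078,.1,.03),("flat",(.495,-.021),.078,.1,.03),("stand",(.577,.248),.028,.05,.13)):
        print(n,nm,*meas(fl,c,a+dz,b+dz,r))
E
```

```text
[ 0.4914 -0.3201  0.151 ]
top sq [606.4  -6.9  20.4  19.8  10.  606.4  -6.9  85.8] [0.1  0.05]
top flat [496.2 -19.8  14.   27.7  22.9 496.1 -19.8  85.8] [0.05 0.07]
top stand [578.4 249.6 166.3  60.3  71.9 578.5 250.6  35.2] [0.02 0.05]
side sq [ 0.  0.  0.  0.  0. nan nan nan] [0. 0.]
side flat [484.  -16.    3.7   4.8  41.8 483.8 -15.3  82.4] [0.26 0.99]
side stand [ 0.  0.  0.  0.  0. nan nan nan] [0. 0.]<stdin>:10: RuntimeWarning: Mean of empty slice.
  ret = um.true_divide(
```

>>> {"name": "jog_arm", "arguments": {"moves": [[[4, 3.4, 1.5, 0, 0, 0, 0], [4, 3.4, 1.5, 0, 0, 0, 0], [4, 3.4, 1.5, 0, 0, 0, 0], [4, 3.4, 1.5, 0, 0, 0, 0], [4, 3.4, 1.5, 0, 0, 0, 0], [4, 3.4, 1.5, 0, 0, 0, 0], [4, 3.4, 1.5, 0, 0, 0, 0], [4, 3.4, 1.5, 0, 0, 0, 0], [4, 0, 0, 0, 0, 0, 0], [4, 0, 0, 3.5, 0, 0, 0], [4, 0, 0, 3.5, 0, 0, 0], [4, 0, 0, 3, 0, 0, 0], [4, 0, 0, 1, 0, 0, 0], [4, 0, 0, 0, 0, 0, 0], [3, 0, 0, 0, 0, 0, 0], [2, 0, 0, 0, 0, 0, 0], [1, 0, 0, 0, 0, 0, 0], [0.5, 0, 0, 0, 0, 0, 0], [0.5, 0, 0, 0, 0, 0, 0], [0.5, 0, 0, 0, 0, 0, 0]]]}}

```text
time: 14.98
tool_pos: [0.497, -0.0217, 0.0439]
tool_rot: [0.002, 0.55, 0.835, 0.001]
contact_force: [-0.7, 0.2, 6.8]
gripper_width: 0.158
grasp_force: 59.6
```

>>> {"name": "jog_arm", "arguments": {"moves": [[[0.5, 0, 0, -1, 0, 0, 0], [0.5, 0, 0, -3, 0, 0, 0], [0.5, 0, 0, -3, 0, 0, 0], [0.5, 0, 0, -1, 0, 0, 0.119], [0.5, 0, 0, 0, 0, 0, 0.119], [0.5, 0, 0, 0, 0, 0, 0.119], [0.5, 0, 0, 0, 0, 0, 0.119], [0.5, 0, 0, 0, 0, 0, 0.119], [0.5, 0, 0, 0, 0, 0, 0.119], [0.5, 0, 0, 0, 0, 0, 0], [0.5, 0, 0, 0, 0, 0, 0]]]}}

```text
time: 15.9
tool_pos: [0.4945, -0.0211, 0.1213]
tool_rot: [-0.0, 0.807, 0.591, -0.0]
contact_force: [-0.4, -0.6, -2.3]
gripper_width: 0.157
grasp_force: 58.9
```

>>> {"name": "jog_arm", "arguments": {"moves": [[[0.5, 2.0, -0.05, 0, 0, 0, 0], [0.5, 3.5, -0.05, 0, 0, 0, 0], [0.5, 3.5, -0.05, 0, 0, 0, 0], [0.5, 3.5, -0.05, 0, 0, 0, 0], [0.5, 3.5, -0.05, 0, 0, 0, 0], [0.5, 3.5, -0.05, 0, 0, 0, 0], [0.5, 3.5, -0.05, 0, 0, 0, 0], [0.5, 3.5, -0.04, 0, 0, 0, 0], [0.5, 2.5, 0, 0, 0, 0, 0], [0.5, 1.15, 0, 0, 0, 0, 0], [0.5, 0, 0, 2, 0, 0, 0], [0.5, 0, 0, 1.3, 0, 0, 0], [0.5, 0, 0, 0, 0, 0, 0], [0.5, 0, 0, 0, 0, 0, 0], [0.5, 0, 0, 0, 0, 0, 0]]]}}

```text
time: 17.15
tool_pos: [0.5828, 0.2664, 0.0884]
tool_rot: [-0.0, 0.808, 0.59, -0.0]
contact_force: [0.2, 0.5, -1.8]
gripper_width: 0.159
grasp_force: 58.9
```

```bash
python3 - <<'E'
from plant import *
from h import *
import pickle
np.set_printoptions(precision=4,suppress=True)
print({k:state()[k] for k in("tool_pos","tool_rot","contact_force")})
f=grab_frame("side");pickle.dump(f,open("side2.pkl","wb"))
g=pickle.load(open("side0.pkl","rb"))
a=np.hstack([x["color"][155:235,290:365] for x in(f,g)]);cv2.imwrite("pics/a3.png",cv2.resize(a,None,fx=5.3,fy=5.3,interpolation=cv2.INTER_CUBIC))
E
```

```text
{'tool_pos': array([0.5828, 0.2664, 0.0884]), 'tool_rot': array([-0.    ,  0.8076,  0.5897, -0.0002]), 'contact_force': array([ 0.1823,  0.4643, -1.8415])}
```

View pics/a3.png

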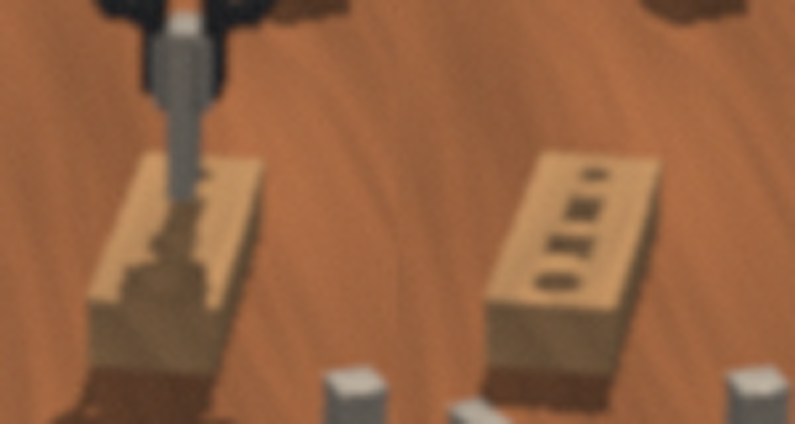

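```bash
python3 - <<'E'
import pickle
from h import *
np.set_printoptions(precision=2,suppress=True,linewidth=150)
f=pickle.load(open("side2.pkl","rb"));g=pickle.load(open("side0.pkl","rb"))
F=f["color"].astype(float);G=g["color"].astype(float)
for r in(184,186,188,190): print("punch",r,(F[r,316:336,2]-F[r,316:336,0]).round())
for r in(192,193,194,195,196): print("nest",r,G[r,316:336,2].round())
c=np.array([.583,.2672]);x=np.array([.952,-.3057]);y=np.array([.3057,.952])
for nm,h,z,cc in(("punch bottom",(7,14),.0335+.013,np.array([.5828,.2664])),("nest",(8,15),.034,c)):
    P=[[*(cc+x*sx*h[0]/1e3+y*sy*h[1]/1e3),z] for sx,sy in((-1,-1),(1,-1),(1,1),(-1,1))];print(nm,proj(f,P).round(1).tolist())
E
```

```text
punch 184 [ 88.  94.  96.  98.  89.  58.  24.  10.  11.  12.  15.  38.  75.  93.  97.  96.  98. 100. 103. 102.]
punch 186 [93. 98. 99. 99. 90. 62. 24. 13. 13. 11. 13. 36. 66. 86. 95. 96. 97. 95. 94. 96.]
punch 188 [94. 98. 98. 96. 89. 59. 25. 12. 12. 11. 17. 32. 56. 75. 88. 95. 94. 94. 95. 95.]
punch 190 [96. 96. 95. 94. 84. 56. 24. 10. 10. 13. 33. 67. 89. 96. 97. 96. 97. 95. 93. 96.]
nest 192 [193. 191. 189. 185. 183. 174. 151. 135. 133. 137. 139. 144. 158. 176. 189. 191. 189. 188. 189. 192.]
nest 193 [192. 187. 187. 185. 180. 164. 134. 110. 106. 106. 111. 120. 147. 173. 188. 190. 189. 187. 190. 193.]
nest 194 [191. 187. 185. 183. 177. 153. 121. 101.  97.  97. 101. 117. 151. 178. 189. 190. 187. 185. 191. 192.]
nest 195 [190. 187. 184. 182. 171. 144. 114. 104. 101. 100. 104. 131. 164. 185. 189. 188. 185. 186. 191. 187.]
nest 196 [186. 184. 182. 179. 169. 153. 139. 132. 133. 128. 130. 150. 175. 187. 188. 186. 184. 187. 191. 182.]
punch bottom [[321.0, 191.0], [326.5, 191.4], [328.1, 186.8], [322.7, 186.5]]
nest [[320.6, 195.5], [326.9, 195.9], [328.5, 191.0], [322.4, 190.6]]
```

```bash
python3 - <<'E'
import pickle
from h import *
np.set_printoptions(precision=2,suppress=True,linewidth=150)
f=pickle.load(open("side2.pkl","rb"));g=pickle.load(open("side0.pkl","rb"))
F=f["color"].astype(float);G=g["color"].astype(float)
print("punch rows187-200",F[187:200,322:325].mean(1)[:,[0,2]].T)
print("nest rows 186-200",G[186:200,323:326,2].mean(1))
print("front top edge stand rows 200-220", G[200:220,318:328,2].mean(1))
print("back top edge rows 176-190", G[174:190,325:333,2].mean(1))
x=np.array([.952,-.3057]);y=np.array([.3057,.952]);c=np.array([.5769,.2482])
for yy in(-82.5,82.5):print(yy,proj(f,[[*(c+y*yy/1e3+x*s),.034] for s in(-.03,0,.03)]).round(2).tolist())
t=pickle.load(open("top1.pkl","rb"))["color"]
import numpy as np
a=cv2.resize(t[180:232,174:258],None,fx=9,fy=9,interpolation=cv2.INTER_CUBIC);cv2.imwrite("pics/t1.png",a)
E
```

```text
punch rows187-200 [[ 83.    82.67  82.67  83.    80.67  76.67  65.67  58.67  56.33  56.67  54.33  53.67  56.33]
 [ 99.67  99.    98.67  97.67  98.   105.33 109.33 108.67 106.   103.67 100.67 101.33 106.33]]
nest rows 186-200 [178.   162.33 159.33 173.67 179.67 165.   135.   107.33  98.33 101.67 131.   174.67 183.   150.67]
front top edge stand rows 200-220 [120.8 114.5 132.4 163.4 184.9 183.8 162.1 138.9 133.9 149.8 174.7 180.3 158.1 123.8 105.6 103.6 104.9 105.5 105.6 105.9]
back top edge rows 176-190 [166.38 166.38 165.62 165.25 165.25 164.62 164.38 163.75 161.75 165.38 174.25 182.25 174.12 154.38 153.25 174.5 ]
-82.5 [[306.02, 210.27], [318.34, 211.14], [330.73, 212.01]]
82.5 [[316.89, 182.64], [328.04, 183.34], [339.26, 184.05]]
```

View pics/t1.png

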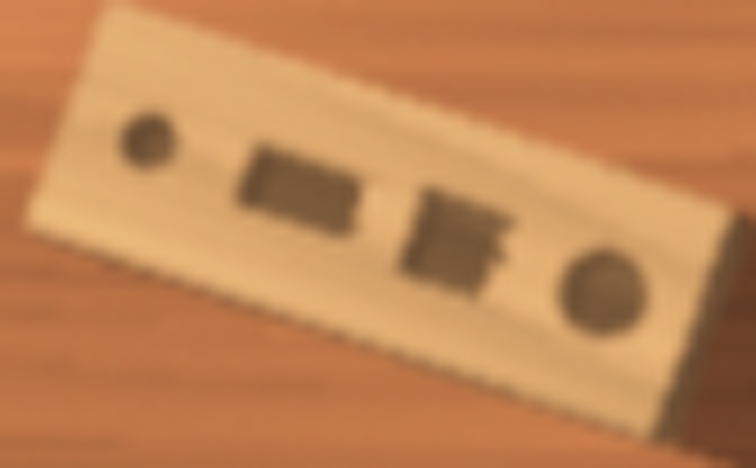

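The top crop shows the oblong nest at (302,190) and the square nest at (457,242). The side view puts the held flat punch right over the oblong nest, about 0.6 mm short along stand x. I'll correct that and go down gently.

>>> {"name": "jog_arm", "arguments": {"moves": [[[0.5, 0, 0.06, 0.5, 0, 0, 0], [0.5, 0, 0, 0.5, 0, 0, 0], [0.5, 0, 0, 0.3, 0, 0, 0], [0.5, 0, 0, 0.2, 0, 0, 0], [0.5, 0, 0, 0, 0, 0, 0]]]}}

```text
time: 17.62
tool_pos: [0.583, 0.2668, 0.0724]
tool_rot: [-0.0, 0.808, 0.59, -0.001]
contact_force: [0.6, 0.2, -2.1]
gripper_width: 0.155
grasp_force: 59.0
```

>>> {"name": "jog_arm", "arguments": {"moves": [[[0.5, 0, 0, 0.4, 0, 0, 0], [0.5, 0, 0, 0.4, 0, 0, 0], [0.5, 0, 0, 0.3, 0, 0, 0], [0.5, 0, 0, 0.2, 0, 0, 0], [0.5, 0, 0, 0.1, 0, 0, 0], [0.5, 0, 0, 0.1, 0, 0, 0], [0.5, 0, 0, 0, 0, 0, 0]]]}}

```text
time: 18.2
tool_pos: [0.5833, 0.267, 0.0581]
tool_rot: [-0.0, 0.807, 0.59, -0.0]
contact_force: [0.4, 0.9, -1.7]
gripper_width: 0.156
grasp_force: 59.0
```

>>> {"name": "jog_arm", "arguments": {"moves": [[[0.5, 0, 0, 0.1, 0, 0, 0], [0.5, 0, 0, 0.1, 0, 0, 0], [0.5, 0, 0, 0.05, 0, 0, 0], [0.5, 0, 0, 0, 0, 0, 0]]]}}

```text
time: 18.53
tool_pos: [0.5836, 0.2671, 0.056]
tool_rot: [0.0, 0.807, 0.59, 0.0]
contact_force: [-1.0, -0.3, -1.8]
gripper_width: 0.152
grasp_force: 59.2
```

>>> {"name": "jog_arm", "arguments": {"moves": [[[2, 0, 0, 0, 0, 0, 0], [3.5, 0, 0, 0, 0, 0, 0], [4.8, 0, 0, 0, 0, 0, 0], [4.8, 0, 0, -2, 0, 0, 0], [4.8, 0, 0, -3.5, 0, 0, 0], [4.8, 0, 0, -3.5, 0, 0, 0], [4.8, -1.5, 0, 0, 0, 0, -0.12], [4.8, -3, 0, 0, 0, 0, -0.12], [4.8, -3, 0, 0, 0, 0, -0.12], [4.8, -3, 0, 0, 0, 0, -0.12], [4.8, -3, 0, 0, 0, 0, -0.017], [4.8, 0, 0, 0, 0, 0, 0], [4.8, 0, 0, 0, 0, 0, 0], [4.8, 0, 0, 0, 0, 0, 0]]]}}

```text
time: 19.7
tool_pos: [0.578, 0.1341, 0.1462]
tool_rot: [0.0, 0.638, 0.77, 0.0]
contact_force: [0.7, 0.2, 0.1]
gripper_width: 0.563
grasp_force: 0.0
```

```bash
python3 - <<'E'
from plant import *
from h import *
s=state();p=s["tool_pos"];q=s["tool_rot"];ps=2*np.arctan2(q[2],q[1]);print(p,np.degrees(ps))
d=np.array([.6059,-.0081])-p[:2];print("tool shift cm",100*(d[0]*np.cos(ps)+d[1]*np.sin(ps)),100*(d[0]*np.sin(ps)-d[1]*np.cos(ps)))
f=grab_frame("side");w=cloud(f);m=(np.hypot(w[...,0]-.581,w[...,1]-.264)<.03)&(w[...,2]>.05)
print(m.sum(),np.percentile(w[m][:,2],[50,95,99]))
E
```

```text
[0.57800386 0.13406078 0.14615401] 100.73244192509534
tool shift cm -14.486893446391608 0.09345687793495261
125 [0.07477254 0.09650896 0.09703749]
```

The flat punch's top now measures about 97 mm, so it is seated. Next is the square punch.

>>> {"name": "jog_arm", "arguments": {"moves": [[[4.8, -3, 0.09, 0, 0, 0, 0], [4.8, -3.5, 0, 0, 0, 0, 0], [4.8, -3.5, 0, 0, 0, 0, 0], [4.8, -3, 0, 0, 0, 0, 0], [4.8, -1.5, 0, 0, 0, 0, 0], [4.8, 0, 0, 0, 0, 0, 0], [4.8, 0, 0, 3, 0, 0, 0], [4.8, 0, 0, 3.5, 0, 0, 0], [4.8, 0, 0, 3, 0, 0, 0], [4.8, 0, 0, 1.1, 0, 0, 0], [4.8, 0, 0, 0, 0, 0, 0], [4, 0, 0, 0, 0, 0, 0], [3, 0, 0, 0, 0, 0, 0], [2, 0, 0, 0, 0, 0, 0], [1.5, 0, 0, 0, 0, 0, 0], [1.5, 0, 0, 0, 0, 0, 0], [1.5, 0, 0, 0, 0, 0, 0], [1.5, 0, 0, 0, 0, 0, 0]]]}}

```text
time: 21.25
tool_pos: [0.608, -0.0085, 0.0428]
tool_rot: [0.002, 0.638, 0.77, 0.002]
contact_force: [-0.0, 0.5, 6.9]
gripper_width: 0.227
grasp_force: 59.6
```

>>> {"name": "jog_arm", "arguments": {"moves": [[[1.5, 0, 0, -1, 0, 0, 0], [1.5, 0, 0, -3, 0, 0, 0], [1.5, 0, 0, -3, 0, 0, 0], [1.5, 0, 0, -1, 0, 0, 0.12], [1.5, 0, 0, 0, 0, 0, 0.12], [1.5, 0, 0, 0, 0, 0, 0.12], [1.5, 0, 0, 0, 0, 0, 0.12], [1.5, 0, 0, 0, 0, 0, 0.017], [1.5, 0, 0, 0, 0, 0, 0], [1.5, 0, 0, 0, 0, 0, 0]]]}}

```text
time: 22.08
tool_pos: [0.6055, -0.0085, 0.1197]
tool_rot: [-0.0, 0.807, 0.591, -0.0]
contact_force: [1.2, 0.4, -3.5]
gripper_width: 0.229
grasp_force: 59.0
```

```bash
python3 - <<'E'
from plant import *
from h import *
s=state();p=s["tool_pos"];q=s["tool_rot"];ps=2*np.arctan2(q[2],q[1]);print(p,np.degrees(ps))
t=np.array([.5836,.2671])-.04*np.array([.3057,.952]);print(t)
d=t-p[:2];print("tool shift cm",100*(d[0]*np.cos(ps)+d[1]*np.sin(ps)),100*(d[0]*np.sin(ps)-d[1]*np.cos(ps)))
E
```

```text
[ 0.60548033 -0.00847618  0.11965059] 72.43073406680044
[0.571372 0.22902 ]
tool shift cm 21.61217386717391 -10.420752225636667
```

>>> {"name": "jog_arm", "arguments": {"moves": [[[1.5, 2, -1, 0, 0, 0, 0], [1.5, 3.3, -1.6, 0, 0, 0, 0], [1.5, 3.5, -1.7, 0, 0, 0, 0], [1.5, 3.5, -1.7, 0, 0, 0, 0], [1.5, 3.5, -1.7, 0, 0, 0, 0], [1.5, 3.3, -1.6, 0, 0, 0, 0], [1.5, 2.51, -1.12, 0, 0, 0, 0], [1.5, 0, 0, 0, 0, 0, 0], [1.5, 0, 0, 2, 0, 0, 0], [1.5, 0, 0, 1.3, 0, 0, 0], [1.5, 0, 0, 0, 0, 0, 0], [1.5, 0, 0, 0, 0, 0, 0]]]}}

```text
time: 23.08
tool_pos: [0.571, 0.2281, 0.0849]
tool_rot: [-0.001, 0.808, 0.59, -0.002]
contact_force: [0.0, 0.4, -3.1]
gripper_width: 0.224
grasp_force: 59.1
```

>>> {"name": "jog_arm", "arguments": {"moves": [[[1.5, 0, 0, 0.5, 0, 0, 0], [1.5, 0, 0, 0.4, 0, 0, 0], [1.5, 0, 0, 0.2, 0, 0, 0], [1.5, 0, 0, 0.2, 0, 0, 0], [1.5, 0, 0, 0, 0, 0, 0]]]}}

```text
time: 23.5
tool_pos: [0.5721, 0.2289, 0.0735]
tool_rot: [-0.0, 0.808, 0.59, -0.0]
contact_force: [-0.1, -0.5, -1.9]
gripper_width: 0.226
grasp_force: 59.1
```

>>> {"name": "jog_arm", "arguments": {"moves": [[[1.5, 0, 0, 0.4, 0, 0, 0], [1.5, 0, 0, 0.4, 0, 0, 0], [1.5, 0, 0, 0.4, 0, 0, 0], [1.5, 0, 0, 0.3, 0, 0, 0], [1.5, 0, 0, 0.2, 0, 0, 0], [1.5, 0, 0, 0.1, 0, 0, 0], [1.5, 0, 0, 0, 0, 0, 0], [1.5, 0, 0, 0, 0, 0, 0]]]}}

```text
time: 24.17
tool_pos: [0.5724, 0.2291, 0.0559]
tool_rot: [0.0, 0.807, 0.59, 0.0]
contact_force: [0.1, -0.1, -3.0]
gripper_width: 0.227
grasp_force: 59.1
```

>>> {"name": "jog_arm", "arguments": {"moves": [[[2.6, 0, 0, 0, 0, 0, 0], [3.5, 0, 0, 0, 0, 0, 0], [4.5, 0, 0, 0, 0, 0, 0], [4.5, 0, 0, -2, 0, 0, 0], [4.5, 0, 0, -3.5, 0, 0, 0], [4.5, 0, 0, -3.5, 0, 0, 0], [4.5, -2, 0, 0, 0, 0, 0.12], [4.5, -3, 0, 0, 0, 0, 0.027], [4.5, -3.8, 0, 0, 0, 0, 0], [4.5, -3.8, 1.0, 0, 0, 0, 0], [4.5, -3.8, 1.0, 0, 0, 0, 0], [4.5, -3.8, 1.0, 0, 0, 0, 0], [4.5, -3.8, 1.0, 0, 0, 0, 0], [4.5, -3.8, 0, 0, 0, 0, 0], [4.5, 0, 0, 0, 0, 0, 0], [4.5, 0, 0, 0, 0, 0, 0]]]}}

```text
time: 25.5
tool_pos: [0.4891, -0.0411, 0.1465]
tool_rot: [0.0, 0.85, 0.527, 0.001]
contact_force: [0.2, 0.1, -0.5]
gripper_width: 0.526
grasp_force: 0.0
```

```bash
python3 - <<'E'
from plant import *
from h import *
s=state();p=s["tool_pos"];q=s["tool_rot"];ps=2*np.arctan2(q[2],q[1]);print(p,np.degrees(ps),s["joint_pos"])
for n in("side","top"):
  f=grab_frame(n);w=cloud(f)
  for c in((.5824,.2645),(.571,.227)):
    m=(np.hypot(w[...,0]-c[0],w[...,1]-c[1])<.022)&(w[...,2]>.05)
    if m.sum(): print(n,c,m.sum(),np.percentile(w[m][:,2],[50,95,99]))
t=np.array([.5126,-.227])
d=t-p[:2];print("tool shift cm",100*(d[0]*np.cos(ps)+d[1]*np.sin(ps)),100*(d[0]*np.sin(ps)-d[1]*np.cos(ps)))
f=grab_frame("top");w=cloud(f);m=(np.hypot(w[...,0]-.578,w[...,1]-.25)<.1)&(w[...,2]>.085)
k,l,st,ce=cv2.connectedComponentsWithStats(m.astype(np.uint8))
for i in range(1,k):
    if st[i,4]>20:
        x=w[l==i];print(st[i],cv2.minAreaRect((x[:,:2]*1000).astype(np.float32)),x[:,2].mean())
E
```

```text
[ 0.48909968 -0.04110898  0.14648839] 63.654001797222875 [-2.35807720e-01 -2.09131076e-01  2.00451053e+00  3.53416222e-04
  1.34470257e+00  2.23937727e-01]
side (0.5824, 0.2645) 24 [0.09396392 0.09649367 0.09745291]
side (0.571, 0.227) 53 [0.09331782 0.09693987 0.09764401]
top (0.5824, 0.2645) 141 [0.09574424 0.1015383  0.10272588]
top (0.571, 0.227) 147 [0.09599866 0.10076176 0.102336  ]
tool shift cm -15.615337894674534 10.355607379513367
[193 192  15  11  98] ((584.3408203125, 269.4814147949219), (28.57163429260254, 13.909770011901855), 71.80644989013672) 0.09763827540726204
[212 197  13  12 103] ((572.9307250976562, 230.69598388671875), (20.850059509277344, 19.87588882446289), 71.14708709716797) 0.09704537959075042
```

Both punches are seated, with tops at about 97 mm. I'll move over the large punch in the cutter.

>>> {"name": "jog_arm", "arguments": {"moves": [[[4.2, -2, 1.5, 0, 0, 0, 0], [4.2, -3, 2.0, 0, 0, 0, 0], [4.2, -3, 2.0, 0, 0, 0, 0], [4.2, -3, 2.0, 0, 0, 0, 0], [4.2, -3, 2.0, 0, 0, 0, 0], [4.2, -1.66, 0.82, 0, 0, 0, 0], [4.2, 0, 0, 1.5, 0, 0, 0], [4.2, 0, 0, 1.5, 0, 0, 0], [4.2, 0, 0, 0, 0, 0, 0], [4.2, 0, 0, 0, 0, 0, 0], [4.2, 0, 0, 0, 0, 0, 0]]]}}

```text
time: 26.57
tool_pos: [0.5137, -0.2248, 0.1164]
tool_rot: [0.0, 0.848, 0.53, 0.0]
contact_force: [-0.0, 0.5, 0.0]
gripper_width: 0.495
grasp_force: 0.0
```

```bash
python3 - <<'E'
from plant import *
from h import *
s=state();p=s["tool_pos"];q=s["tool_rot"];ps=2*np.arctan2(q[2],q[1]);print(p,np.degrees(ps),q)
t=np.array([.5121,-.2272])
d=t-p[:2];print("tool shift cm",100*(d[0]*np.cos(ps)+d[1]*np.sin(ps)),100*(d[0]*np.sin(ps)-d[1]*np.cos(ps)))
f=grab_frame("side")
a=f["color"][220:360,240:420];cv2.imwrite("pics/a4.png",cv2.resize(a,None,fx=4.2,fy=4.2,interpolation=cv2.INTER_CUBIC))
E
```

```text
[ 0.51374121 -0.2247867   0.11637346] 63.979753944842344 [2.48202532e-04 8.48141672e-01 5.29769400e-01 1.60294015e-04]
tool shift cm -0.28886700872718246 -0.041616910314087006
```

View pics/a4.png

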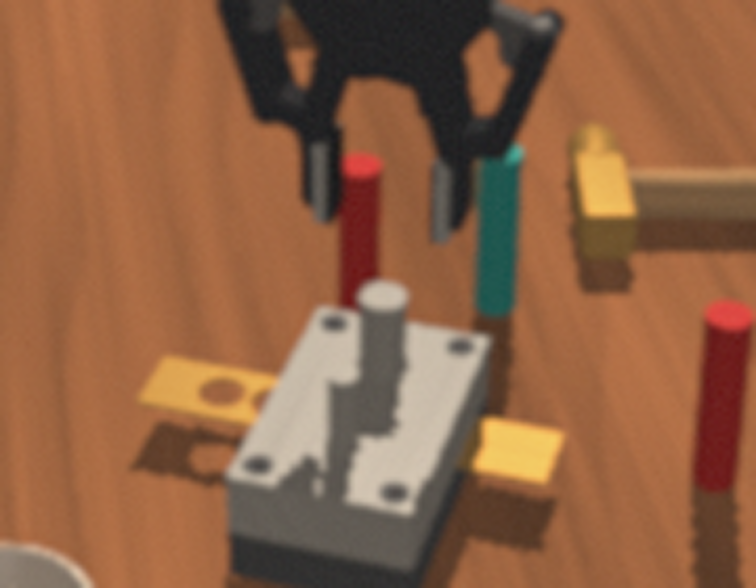

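The fingers (crop (320,190) and (445,210)) straddle the bare-steel large punch (383,295). The red and turquoise ones stay outside them. I'll go down.

>>> {"name": "jog_arm", "arguments": {"moves": [[[4.2, -0.29, -0.04, 0, 0, 0, 0], [4.2, 0, 0, 1.5, 0, 0, 0], [4.2, 0, 0, 2, 0, 0, 0], [4.2, 0, 0, 1.5, 0, 0, 0], [4.2, 0, 0, 0.7, 0, 0, 0], [4.2, 0, 0, 0.3, 0, 0, 0], [3.5, 0, 0, 0, 0, 0, 0], [2.8, 0, 0, 0, 0, 0, 0], [2.8, 0, 0, 0, 0, 0, 0]]]}}

```text
time: 27.37
tool_pos: [0.5122, -0.2286, 0.0572]
tool_rot: [0.001, 0.849, 0.529, 0.001]
contact_force: [0.3, 0.3, -0.2]
gripper_width: 0.329
grasp_force: 0.0
```

>>> {"name": "jog_arm", "arguments": {"moves": [[[2.5, 0, 0, 0, 0, 0, 0], [2.3, 0, 0, 0, 0, 0, 0], [2.2, 0, 0, 0, 0, 0, 0], [2.1, 0, 0, 0, 0, 0, 0], [2.0, 0, 0, 0, 0, 0, 0], [1.9, 0, 0, 0, 0, 0, 0], [1.8, 0, 0, 0, 0, 0, 0], [1.5, 0, 0, 0, 0, 0, 0], [1.5, 0, 0, 0, 0, 0, 0], [1.5, 0, 0, 0, 0, 0, 0], [1.5, 0, 0, 0, 0, 0, 0], [1.5, 0, 0, 0, 0, 0, 0]]]}}

```text
time: 28.37
tool_pos: [0.5117, -0.2283, 0.0563]
tool_rot: [0.001, 0.849, 0.529, 0.0]
contact_force: [1.0, -0.2, 2.5]
gripper_width: 0.215
grasp_force: 58.5
```

```bash
cat > st.py <<'E'
from plant import *
from h import *
np.set_printoptions(precision=4,suppress=True)
F=[]
for i in range(4):
    grab_frame("side");s=state();F.append(s["contact_force"]);T=s["ft_torque"]
s=state();q=s["tool_rot"];ps=2*np.arctan2(q[2],q[1])
f=np.mean(F,0);print(s["time"],s["tool_pos"],q,"F",f,"tool fx,fy",f[0]*np.cos(ps)+f[1]*np.sin(ps),f[0]*np.sin(ps)-f[1]*np.cos(ps),"sd",np.std(F,0),"T",T,s["gripper_width"],s["grasp_force"])
E
python3 st.py
```

```text
28.5667 [ 0.5117 -0.2283  0.0563] [0.0005 0.8486 0.529  0.0003] F [ 1.2178 -0.6332  3.7587] tool fx,fy -0.03219332657070839 1.3721471305021335 sd [0.5995 0.2411 0.3632] T [-0.1155 -0.2945  0.001 ] 0.21223757890746575 58.4726357460022
```

>>> {"name": "jog_arm", "arguments": {"moves": [[[1.5, 0, 0, -0.1, 0, 0, 0], [1.5, 0, 0, -0.08, 0, 0, 0], [1.5, 0, 0, 0, 0, 0, 0], [1.5, 0, 0, 0, 0, 0, 0]]]}}

```text
time: 28.9
tool_pos: [0.5113, -0.228, 0.0567]
tool_rot: [0.0, 0.849, 0.529, 0.0]
contact_force: [4.3, -2.0, -3.8]
gripper_width: 0.214
grasp_force: 58.7
```

```bash
python3 st.py
```

```text
29.1 [ 0.5113 -0.2281  0.0567] [0.0003 0.8487 0.5289 0.0002] F [ 4.346  -2.6634 -3.3796] tool fx,fy -0.4769961720512146 5.074815952656441 sd [0.3957 0.4382 0.2723] T [-0.4558 -0.8369 -0.0275] 0.21277442321570045 58.68052124977112
```

>>> {"name": "jog_arm", "arguments": {"moves": [[[1.5, 0, 0.04, 0, 0, 0, 0], [1.5, 0, 0, 0, 0, 0, 0], [1.5, 0, 0, 0, 0, 0, 0]]]}}

```text
time: 29.35
tool_pos: [0.5114, -0.2281, 0.0568]
tool_rot: [-0.0, 0.849, 0.529, -0.0]
contact_force: [4.7, -2.6, -4.4]
gripper_width: 0.216
grasp_force: 58.7
```

```bash
python3 st.py
```

```text
29.55 [ 0.5114 -0.2281  0.0572] [-0.0002  0.8486  0.529  -0.0001] F [ 3.9224 -2.4194 -4.3351] tool fx,fy -0.4447975407006377 4.586997915853779 sd [0.4264 0.2359 0.4279] T [-0.3843 -0.7444 -0.0059] 0.2100920998657252 58.705841302871704
```

>>> {"name": "jog_arm", "arguments": {"moves": [[[1.5, 0, 0.1, 0, 0, 0, 0], [1.5, 0, 0, 0, 0, 0, 0], [1.5, 0, 0, 0, 0, 0, 0]]]}}

```text
time: 29.8
tool_pos: [0.5117, -0.2281, 0.0572]
tool_rot: [-0.001, 0.849, 0.529, -0.001]
contact_force: [0.0, 0.1, -1.8]
gripper_width: 0.213
grasp_force: 59.1
```

```bash
python3 st.py
```

```text
30.0 [ 0.5122 -0.2284  0.0574] [-0.0005  0.8486  0.529  -0.0002] F [-0.0046 -0.3068 -2.4398] tool fx,fy -0.27747521428557415 0.13094376981801606 sd [0.3482 0.8495 0.5324] T [ 0.0208 -0.0402  0.0667] 0.21336683706911197 59.08960819244385
```

>>> {"name": "jog_arm", "arguments": {"moves": [[[1.5, 0, 0.02, -0.1, 0, 0, 0], [1.5, 0, 0, -0.1, 0, 0, 0], [1.5, 0, 0, -0.1, 0, 0, 0], [1.5, 0, 0, 0, 0, 0, 0], [1.5, 0, 0, 0, 0, 0, 0]]]}}

```text
time: 30.42
tool_pos: [0.5125, -0.2286, 0.0607]
tool_rot: [-0.0, 0.849, 0.529, -0.0]
contact_force: [-1.4, 0.1, -1.2]
gripper_width: 0.212
grasp_force: 59.2
```

```bash
python3 st.py
```

```text
30.6167 [ 0.5125 -0.2286  0.0606] [-0.0003  0.8486  0.529  -0.0002] F [-1.9381  1.1002 -0.6402] tool fx,fy 0.134416898715488 -2.224520008052353 sd [0.4783 0.1158 0.6382] T [ 0.1709  0.45   -0.0033] 0.21325628493794135 59.21260356903076
```

>>> {"name": "jog_arm", "arguments": {"moves": [[[1.5, 0, -0.06, 0, 0, 0, 0], [1.5, 0, 0, 0, 0, 0, 0], [1.5, 0, 0, 0, 0, 0, 0]]]}}

```text
time: 30.87
tool_pos: [0.5123, -0.2286, 0.0606]
tool_rot: [0.0, 0.849, 0.529, 0.0]
contact_force: [-1.1, 0.1, -2.1]
gripper_width: 0.211
grasp_force: 59.2
```

```bash
python3 st.py
```

```text
31.0667 [ 0.5123 -0.2286  0.0607] [0.0002 0.8486 0.529  0.0001] F [-0.158   0.4204 -1.9745] tool fx,fy 0.3078322754995896 -0.3269939866705197 sd [0.5443 0.41   0.3564] T [ 0.0124  0.0435 -0.0365] 0.21287064071836756 59.19613301753998
```

>>> {"name": "jog_arm", "arguments": {"moves": [[[1.5, 0, -0.01, -0.15, 0, 0, 0], [1.5, 0, 0, -0.15, 0, 0, 0], [1.5, 0, 0, -0.15, 0, 0, 0], [1.5, 0, 0, -0.15, 0, 0, 0], [1.5, 0, 0, 0, 0, 0, 0], [1.5, 0, 0, 0, 0, 0, 0]]]}}

```text
time: 31.57
tool_pos: [0.5122, -0.2285, 0.0668]
tool_rot: [0.0, 0.849, 0.529, 0.0]
contact_force: [0.2, -0.6, -2.6]
gripper_width: 0.214
grasp_force: 59.2
```

```bash
python3 st.py
```

```text
31.7667 [ 0.5121 -0.2284  0.0665] [-0.      0.8486  0.529  -0.    ] F [ 0.3029  0.2311 -1.5466] tool fx,fy 0.3408414087870154 0.17024081637118044 sd [0.3133 0.0614 0.5615] T [-0.0194 -0.0082  0.0096] 0.21858135079396632 59.198625683784485
```

Free. I'll keep drawing, to about 19 mm and then 28 mm.

>>> {"name": "jog_arm", "arguments": {"moves": [[[1.5, 0, 0, -0.15, 0, 0, 0], [1.5, 0, 0, -0.15, 0, 0, 0], [1.5, 0, 0, -0.15, 0, 0, 0], [1.5, 0, 0, -0.15, 0, 0, 0], [1.5, 0, 0, -0.15, 0, 0, 0], [1.5, 0, 0, -0.15, 0, 0, 0], [1.5, 0, 0, 0, 0, 0, 0], [1.5, 0, 0, 0, 0, 0, 0]]]}}

```text
time: 32.43
tool_pos: [0.5122, -0.2285, 0.0758]
tool_rot: [0.0, 0.849, 0.529, 0.0]
contact_force: [-0.0, 0.7, -1.6]
gripper_width: 0.212
grasp_force: 59.2
```

```bash
python3 st.py
```

```text
32.6333 [ 0.512  -0.2284  0.0755] [-0.0001  0.8486  0.529  -0.    ] F [-0.2305 -0.5645 -2.0596] tool fx,fy -0.6083193890131883 0.04162240858916458 sd [0.3039 0.1653 0.3155] T [ 0.0247 -0.0264  0.0042] 0.21434993714686132 59.199053049087524
```

>>> {"name": "jog_arm", "arguments": {"moves": [[[1.5, 0, 0, -0.15, 0, 0, 0], [1.5, 0, 0, -0.15, 0, 0, 0], [1.5, 0, 0, -0.15, 0, 0, 0], [1.5, 0, 0, -0.15, 0, 0, 0], [1.5, 0, 0, -0.15, 0, 0, 0], [1.5, 0, 0, -0.15, 0, 0, 0], [1.5, 0, 0, -0.07, 0, 0, 0], [1.5, 0, 0, 0, 0, 0, 0], [1.5, 0, 0, 0, 0, 0, 0], [1.5, 0, 0, 0, 0, 0, 0]]]}}

```text
time: 33.47
tool_pos: [0.512, -0.2284, 0.0852]
tool_rot: [-0.0, 0.849, 0.529, -0.0]
contact_force: [0.3, -0.9, -1.8]
gripper_width: 0.21
grasp_force: 59.2
```

```bash
python3 st.py; python3 - <<'E'
from plant import *
from h import *
f=grab_frame("side");w=cloud(f);d=np.hypot(w[...,0]-.4865,w[...,1]+.28)<.015;print("small top",np.nanpercentile(w[d][:,2],97))
for nm,c in(("flat",(.5824,.2645)),("sq",(.571,.227))):
    m=(np.hypot(w[...,0]-c[0],w[...,1]-c[1])<.022)&(w[...,2]>.05);print(nm,m.sum(),np.percentile(w[m][:,2],97))
a=f["color"][180:360,230:430];cv2.imwrite("pics/a5.png",cv2.resize(a,None,fx=3.3,fy=3.3,interpolation=cv2.INTER_CUBIC))
E
```

```text
33.6667 [ 0.512  -0.2284  0.0852] [-0.0001  0.8486  0.529  -0.0001] F [ 0.0097 -0.0622 -1.591 ] tool fx,fy -0.05160216839088405 0.036107568280726636 sd [0.5259 0.4903 0.2454] T [ 0.0486 -0.0049 -0.0234] 0.2127703460205598 59.197803139686584
small top 0.4074756839125442Traceback (most recent call last):
  File "<stdin>", line 5, in <module>
    return _quantile_unchecked(
        a, q, axis, out, overwrite_input, method, keepdims, weights)
    return _ureduce(a,
                    func=_quantile_ureduce_func,
    ...<5 lines>...
                    overwrite_input=overwrite_input,
                    method=method)
    r = func(a, **kwargs)
    result = _quantile(arr,
                       quantiles=q,
    ...<2 lines>...
                       out=out,
                       weights=wgt)
    slices_having_nans = np.isnan(arr[-1, ...])
                                  ~~~^^^^^^^^^
IndexError: index -1 is out of bounds for axis 0 with size 0
```

```bash
python3 - <<'E'
from plant import *
from h import *
f=grab_frame("side")
a=f["color"][220:360,240:420];cv2.imwrite("pics/a5.png",cv2.resize(a,None,fx=4.2,fy=4.2,interpolation=cv2.INTER_CUBIC))
E
```

```text
(no output)
```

View pics/a5.png

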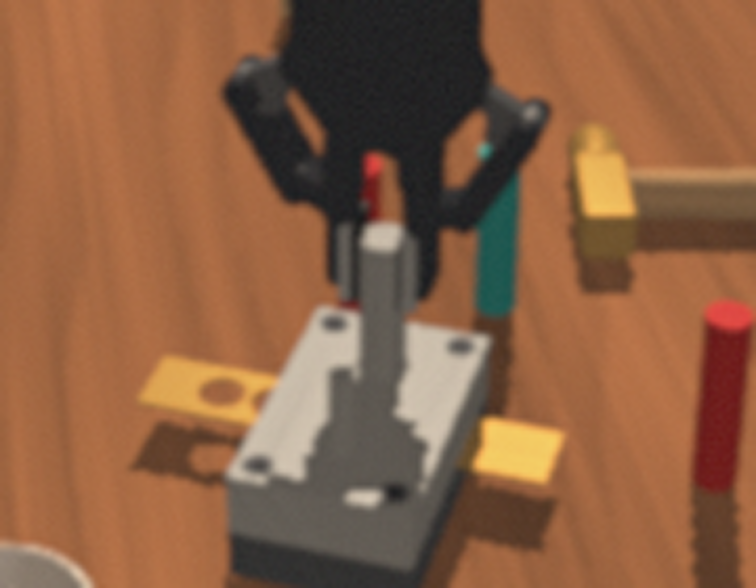

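The large punch is held about 28 mm up and clear of the bore wall (side force near 0 N). Its top rose from crop row 295 to 238. The small punch is still down at (343,375), and the cutter's corners are where they were. I'm handing in.

```bash
python3 -c "
from plant import *
print(job_done())"
```

```text
the job is handed in; nothing more can be done
None
```

I handed the job in at about 34 s of the 72 s allowed. The square and flat punches stand fully down in their nests and are let go. The large round punch is held about 28–29 mm up, free in its bore, with the cutter and small punch left in place; no verdict came back.

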